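# Blank off the router plate

## Task

Take the solid full-size blanking disc (not the ring, not the smaller disc) from the rack, lay it flat on the aluminium router plate near either end, beside the wooden fence, and slide it along the fence, staying down on the plate, until it drops into the round pocket. Let go of it, then bed it with one firm press straight down of about 15 N, and leave it flush with the plate. Be gentle: never push on the sprung plate, its pocket's edge or the fence with more than about 20 N, and leave the other two discs where they are.

Things in the scene. Friction and masses are not known exactly. Their poses are not given: they have to be found in the camera images.
- disc_center (a point): Centre (half-way up) of the blanking disc: solid plain aluminium, 60 mm diameter, 8 mm thick, 60 to 110 g, two tiny dark spanner marks on top. Starts lying flat on one of the three pedestals of the rack, its underside 32 mm above the table.
- ring_mid (a point): Centre (half-way up) of the reducer ring: aluminium, 60 mm outside diameter, 24 mm hole, 8 mm thick, on another pedestal. Not to be disturbed.
- small_center (a point): Centre (half-way up) of the smaller solid aluminium disc, 44 mm diameter, 8 mm thick, on the remaining pedestal. Not to be disturbed.
- rack: Fixed plywood rack on the table, 270 x 85 x 12 mm, origin at the centre of its underside. Three wooden pedestals, 36 mm diameter, tops 32 mm above the table, stand along the rack's own x at -90, 0 and +90 mm, one disc on each. The discs overhang, so fingers reach past their rims; there is free room to grip with the fingers closing along the rack's y.
- panel: Fixed light-wood router-table panel lying on the table, 220 mm (own x) x 400 mm (own y) x 18 mm, origin at the centre of its underside, z up. On it lies the aluminium router plate, 124 mm (x) x 300 mm (y), top 31 mm above the table. A cork block 30 x 80 x 26 mm lies on the panel about x = -88, y = +140 mm, its top 44 mm above the table.
- fence_face (a point): Middle of the foot of the wooden fence's working face, at the panel's x = +30.7 mm, y = 0, 31 mm above the table, axes as the panel's. The face is the plane x = 0 here and looks to -x; the fence runs 180 mm either way along y, is 18 mm tall and stands on the plate. A disc touching it has its centre 30 mm to -x of it.
- plate_mid (a point): Point on the plate's top in the middle of the panel (panel x = 0, y = 0, 31 mm above the table; axes as the panel's). The round pocket, 63 mm diameter, 8 mm deep, flat floor showing a 42 mm black circle, is centred on this x but anywhere up to 25 mm either way along y (not measured). A disc held against the fence and slid along it comes over the pocket.
- end_left (a point): Point on the plate's top 88 mm to +y of plate_mid: a disc centred here lies wholly on the plate, clear of the pocket and just off the fence (0.7 mm). point end_right is its twin. Disc centre 4 mm above the plate's top: lying on it; 4 mm below it: fully home, flush.
- end_right (a point): The same 88 mm to -y of plate_mid, nearer to the rack.
- plate (a joint): How far the router plate is pressed down on its stiff rubber pads, in m: 0 at rest, about 1 mm for each 20 N pressed on it (15 N: 0.75 mm), and it springs back. The reading is as noisy as the others, so the force felt at the wrist tells more.
Mind the look-alikes: they are no part of the job. Leave any red look-alike of the part that bears disc_center alone.

How it is judged (in metres and radians):
On the way, in this order (a step that is already met when the one before it is completed fails the run):
1. the blanking disc lies flat on the plate near either end, beside the fence (z of disc_center in the frame of panel between 0.0325 and 0.0368 m and angle between disc_center's own z axis and vertical below 0.06 rad and (y of disc_center in the frame of panel between 0.058 and 0.135 m or y of disc_center in the frame of panel between -0.135 and -0.058 m) and x of disc_center in the frame of panel between -0.06 and 0.01 m), for 0.2 s.
2. the blanking disc has dropped fully into the pocket and is no longer pressed (plate sprung back: under about 6 N) (z of disc_center in the frame of panel between 0.022 and 0.0285 m and y of disc_center in the frame of panel between -0.03 and 0.03 m and x of disc_center in the frame of panel between -0.005 and 0.005 m and angle between disc_center's own z axis and vertical below 0.06 rad and value of joint plate below 0.0003 m), for 0.2 s.
3. the disc, home in the pocket, is pressed down firmly (plate sunk over 0.45 mm: about 9 N) (z of disc_center in the frame of panel between 0.022 and 0.0285 m and y of disc_center in the frame of panel between -0.03 and 0.03 m and x of disc_center in the frame of panel between -0.005 and 0.005 m and angle between disc_center's own z axis and vertical below 0.06 rad and value of joint plate above 0.00045 m), for 0.1 s.
At the end, for the whole second after the job is handed in: The blanking disc lies in the plate's pocket, flush within 1.5 mm and level within 0.05 rad, released, the plate sprung back, and the ring and the smaller disc within 15 mm of where they started (z of disc_center in the frame of panel between 0.0255 and 0.0285 m and y of disc_center in the frame of panel between -0.03 and 0.03 m and x of disc_center in the frame of panel between -0.005 and 0.005 m and angle between disc_center's own z axis and vertical below 0.05 rad and distance of each of ring_mid, small_center from where it was at the start of the episode below 0.015 m and value of joint plate below 0.0003 m); the robot touches nothing.
It fails at once if the sprung plate is pressed down more than 1.25 mm (about 25 N) (value of joint plate above 0.00125 m).
It fails at once if the disc or the fingers push on the fence or panel with more than 25 N (contact force between any of disc, the fingers and panel above 25 N).
It fails at once if the disc is forced against the plate, in any direction, with more than 30 N (contact force between disc and plate above 30 N).
It fails at once if the disc is lifted or dropped over the plate's middle (8 to 40 mm above the plate, within 48 mm of the panel's middle) instead of slid (y of disc_center in the frame of panel between -0.048 and 0.048 m and x of disc_center in the frame of panel between -0.06 and 0.03 m and z of disc_center in the frame of panel between 0.043 and 0.075 m).
It fails at once if the ring or the smaller disc is moved by more than 30 mm (distance of any of ring_mid, small_center from where it was at the start of the episode above 0.03 m).
It also fails if it takes over 72 s, if anything falls off the work surface, if the arm or the gripper's body presses on something with over 40 N, if the wrist force passes 120 N, or if a joint passes its speed limit or range.

## Robot

A 6-joint arm with a two-finger parallel gripper is mounted at the origin on the work surface. World frame = base frame: x ahead of the robot, y to its left, z up, the work surface at z = 0. Lengths are in mm, angles in rad, forces in N, time in s.
With the tool pointing down it reaches from about 250 to 775 mm from the base axis. Payload 4 kg.
Tool frame: the origin (TCP) lies midway between the tips of the shut fingers; the grasp point (between the pads) lies 19 mm behind it; z points along the fingers, x is the direction in which the jaws open and shut, and the axes are right-handed (so a half turn about z gives the same grasp; the last joint's range is limited). The gripper opens to 94 mm and grips with 3 to 60 N. Pads are 16 mm wide; open, the fingers measure 119 mm over their backs; the gripper's body (75 mm by 177 mm) begins 78 mm behind the grasp point.
Start: joints at [-1.233, 0.087, 1.371, -0, 1.684, -0.103], TCP at [234.665, -497.446, 205.506] pointing down, gripper open.
Joint ranges: [-3.1, 3.1], [-0.76, 2.03], [0.27, 2.55], [-1.08, 4.22], [0.17, 2.65], [-2.57, 2.57]. Speed limits (rad/s): [2.79, 2.79, 3.14, 3.14, 3.14, 3.14].

## Interface

Orientations are given as a unit quaternion [x, y, z, w].
In Python, from plant import bot, optics, workorder gives the robot as it stands.
- The arm moves only by the tool carry_out, never from a script. Its argument "rows" is a list of rows, each an object of numbers: "x", "y", "z": the shift along the tool's x, y, z in m; "wx", "wy", "wz": the turn, a rotation vector about the tool's x, y, z in degrees; "hand": the finger opening in m, from 0 to 0.094. In form: [{"x": .., "y": .., "z": .., "wx": .., "wy": .., "wz": .., "hand": ..}, ...]. A call has 1 to 10 rows; each row is the pose to reach, as a shift and turn from the pose commanded when the call began, along the tool's axes at that moment; what a row does not reach only later rows make up. A row lasts 1/8 s, in which the tool goes at most 62.5 mm and 10.7 degrees, less where a joint would pass 70% of its speed; a pose out of reach is approached as far as the arm can. A call with a gripper value outside its range is refused whole. The fingers move at their own pace and stop on an object; the grip force is fixed at half the most. Time passes only in rows, so rows that repeat a pose let the fingers close. It gives the time, the measured TCP pose, the force and the opening at its end, in the units of the state.
- bot.get_obs(): the state, without advancing time (a new reading comes with each control period).
- optics.snapshot(name): name is "scene" or "top" or "wrist"; returns a dict with "color" (480x640x3 uint8, blue, green, red), "camera_matrix" (3x3 intrinsics, pixels), "extrinsics" (4x4, takes a point from camera to world coordinates). Camera axes: x right, y down, z forward; pixel columns grow to the right and rows downward; lengths in mm; the calibration is good to about 2 mm. A picture is of the moment at which its call begins. There is no depth.
- workorder.close_job(): hands the job in, once; it reports no verdict.
The state is a dict: "time_s": time; "joint_pos": joint angles; "qvel": joint speeds; "joint_torque": joint torques, N m; "ee_pos": TCP position; "tcp_rot": TCP orientation; "wrist_force": force on the tool from outside, world axes, zero at the start; "wrist_torque": the same for the moment, N m; "finger_gap": finger opening in mm.
Only numpy, scipy, OpenCV 4.12 (cv2) and the standard library are available. Lean on these libraries where they do the work, as an engineer would, in place of code of your own. Each camera call takes 0.05 s, during which the arm holds its last target. There are 200 camera calls.

## Working session

There is one attempt and no reset: what is moved stays moved. The work goes in short steps, Python scripts to look and compute and a tool call to move; the robot and the scene stay as the last step left them, time stands still between calls to the robot, and variables do not carry over. Pictures are saved under pics/ and viewed, about 8 in all and at most 12, crops included, and the job is handed in when it is done.

Besides the shell and the picture viewer there is one more tool, called after "Call:" as name([rows], argument=value, ...), one row to a line, values as JSON. carry_out: Moves the arm, as the interface text tells. Its arguments: {"type":"object","properties":{"rows":{"type":"array","items":{"type":"object","properties":{"x":{"type":"number"},"y":{"type":"number"},"z":{"type":"number"},"wx":{"type":"number"},"wy":{"type":"number"},"wz":{"type":"number"},"hand":{"type":"number"}}}}},"required":["rows"]}

```bash
mkdir -p pics; ls
python3 - <<'E'
from plant import bot, optics
import cv2
o=bot.get_obs(); print({k:o[k] for k in('time_s','ee_pos','tcp_rot','wrist_force','finger_gap')})
for n in('top','scene'):
    s=optics.snapshot(n); cv2.imwrite(f'pics/{n}0.png',s['color']); print(n,s['camera_matrix'],s['extrinsics'])
E
```

```text
pics
{'time_s': 0.0, 'ee_pos': array([ 234.47500525, -496.90126132,  204.32184075]), 'tcp_rot': array([ 8.44592788e-01, -5.35408076e-01, -8.67213479e-04, -6.80508140e-04]), 'wrist_force': array([0.19884957, 0.08361484, 1.07867844]), 'finger_gap': 93.78995157814941}
top [[437.56034135   0.         324.56006429]
 [  0.         437.56034135 235.99320069]
 [  0.           0.           1.        ]] [[ 2.01847299e-02 -9.90223560e-01  1.38021298e-01  4.45639835e+02]
 [-9.99482689e-01 -2.34424676e-02 -2.20183089e-02 -2.61922723e+01]
 [ 2.50386080e-02 -1.37505464e-01 -9.90184486e-01  9.03624130e+02]
 [ 0.00000000e+00  0.00000000e+00  0.00000000e+00  1.00000000e+00]]
scene [[435.83517949   0.         324.00136808]
 [  0.         435.83517949 242.06751572]
 [  0.           0.           1.        ]] [[-8.48080790e-01  4.46428765e-01 -2.85412563e-01  7.82582957e+02]
 [ 5.29689786e-01  7.28222191e-01 -4.34880641e-01  2.89454387e+02]
 [ 1.37005346e-02 -5.19994037e-01 -8.54060008e-01  7.03194220e+02]
 [ 0.00000000e+00  0.00000000e+00  0.00000000e+00  1.00000000e+00]]
```

View pics/top0.png

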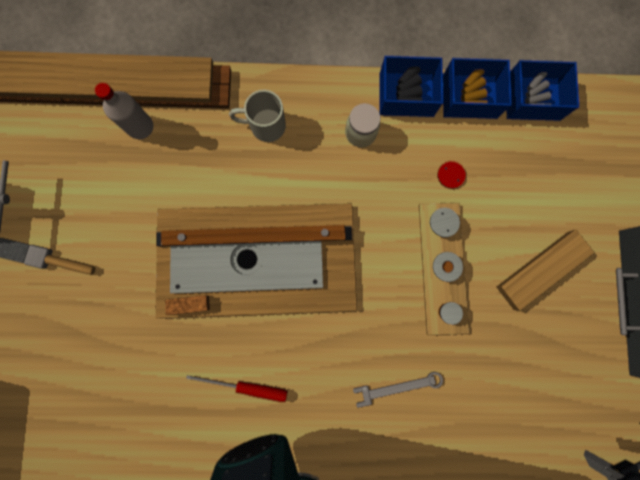

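View pics/scene0.png

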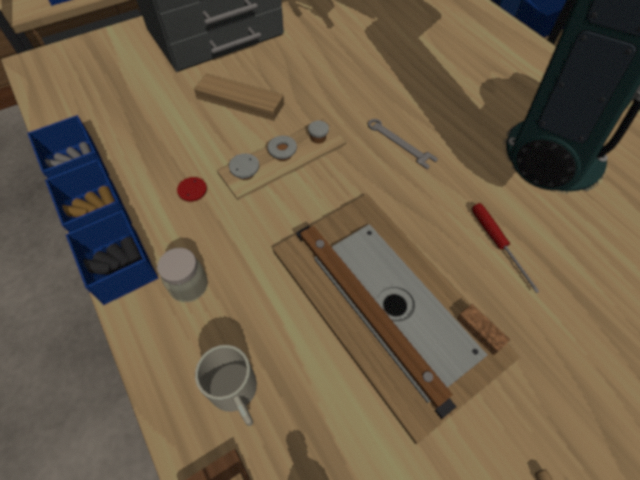

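Top view: the three rack discs are the full-size disc with two marks (445,222), the ring (448,267) and the small disc (451,314). The red look-alike lies on the table at (452,175). The pocket's dark circle is at (245,259) and the fence runs along row ~235. The (445,222) disc fits: solid, full size and carrying spanner marks. I'll confirm it in a rectified, enlarged view.

```bash
cat > h.py <<'E'
import numpy as np, cv2
from plant import bot, optics
def proj(s,P):
    E=np.linalg.inv(s['extrinsics']); P=np.atleast_2d(P).astype(float)
    c=P@E[:3,:3].T+E[:3,3]; q=c@s['camera_matrix'].T; return q[:,:2]/q[:,2:]
def back(s,uv,z):
    uv=np.atleast_2d(uv).astype(float); d=np.c_[uv,np.ones(len(uv))]@np.linalg.inv(s['camera_matrix']).T@s['extrinsics'][:3,:3].T
    o=s['extrinsics'][:3,3]; return o+d*((z-o[2])/d[:,2])[:,None]
def ortho(s,x0,x1,y0,y1,z,k):
    # rectified: up=+x, left=+y, k px/mm ; pixel(u,v): y=y1-u/k, x=x1-v/k
    W=int((y1-y0)*k);H=int((x1-x0)*k)
    c=np.array([[x1,y1,z],[x1,y0,z],[x0,y0,z],[x0,y1,z]])
    M=cv2.getPerspectiveTransform(proj(s,c).astype(np.float32),np.float32([[0,0],[W,0],[W,H],[0,H]]))
    return cv2.warpPerspective(s['color'],M,(W,H),flags=cv2.INTER_CUBIC)
E
python3 - <<'E'
from h import *
s=optics.snapshot('top')
for n,u in dict(disc=(445,222),ring=(448,267),small=(451,314)).items(): print(n,back(s,[u],40)[0])
print('red',back(s,[(452,175)],4)[0],'pocket',back(s,[(246,260)],23)[0],'pan corners',back(s,[(158,206),(353,204),(357,311),(157,317)],18)[:,:2],'rack',back(s,[(420,204),(460,203),(469,333),(427,334)],12)[:,:2])
a=ortho(s,330,520,-340,-190,40,3); cv2.imwrite('pics/rack.png',a)
E
```

```text
disc [ 600.24830494 -287.67128798   40.        ]
ring [ 509.61193293 -292.04994022   40.        ]
small [ 417.6258769  -296.23042549   40.        ]
red [ 708.81883846 -315.43410136    4.        ] pocket [515.99367592 111.00651297  23.        ] pan corners [[ 622.90429141  295.80135806]
 [ 637.27765882 -103.36599782]
 [ 419.18502157 -113.83285534]
 [ 399.82989161  281.66400427]] rack [[ 642.1622972  -244.19727624]
 [ 646.45687228 -328.53955253]
 [ 379.72166271 -340.73214381]
 [ 376.20863909 -255.6715286 ]]
```

View pics/rack.png

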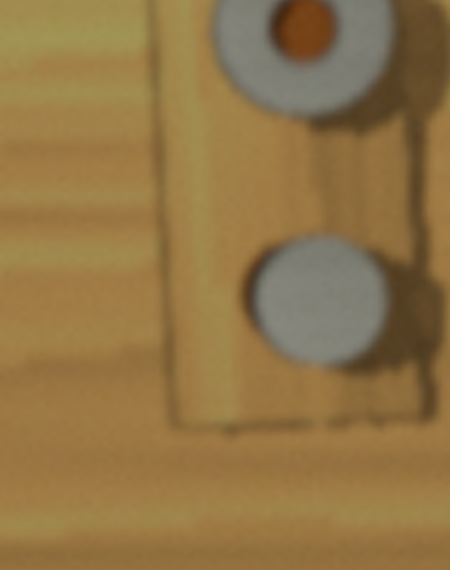

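The rectified crop shows the ring (hole at 304,28) and the small disc (320,300), but the target lies just above the crop. I'll move over it and use the wrist camera to confirm it up close.

Call:
carry_out([
  {"x": -0.033, "y": -0.42, "z": 0, "wz": 22.5, "hand": 0.094},
  {"x": -0.033, "y": -0.42, "z": 0, "wz": 22.5, "hand": 0.094},
  {"x": -0.033, "y": -0.42, "z": 0, "wz": 22.5, "hand": 0.094},
  {"x": -0.033, "y": -0.42, "z": 0, "wz": 22.5, "hand": 0.094},
  {"x": -0.033, "y": -0.42, "z": 0, "wz": 22.5, "hand": 0.094},
  {"x": -0.033, "y": -0.42, "z": 0, "wz": 22.5, "hand": 0.094},
  {"x": -0.033, "y": -0.42, "z": 0, "wz": 22.5, "hand": 0.094},
  {"x": -0.033, "y": -0.42, "z": 0, "wz": 22.5, "hand": 0.094},
  {"x": -0.033, "y": -0.42, "z": 0, "wz": 22.5, "hand": 0.094},
  {"x": -0.033, "y": -0.42, "z": 0, "wz": 22.5, "hand": 0.094},
])

```text
validation failed for argument at $.ro...
```

Run:
```python
from h import *
from scipy.spatial.transform import Rotation as R
o=bot.get_obs(); print(o['time_s'],o['ee_pos'],R.from_quat(o['tcp_rot']).as_matrix().round(4),o['wrist_force'])
s=optics.snapshot('wrist'); cv2.imwrite('pics/w1.png',s['color']); print(s['camera_matrix'],s['extrinsics'])
```

```text
0.15 [ 234.53430569 -497.04254697  204.57480868] [[ 4.267e-01 -9.044e-01 -6.000e-04]
 [-9.044e-01 -4.267e-01  1.600e-03]
 [-1.700e-03 -2.000e-04 -1.000e+00]] [-0.13674549  0.1432142  -0.45179664]
[[369.5945499    0.         323.77443994]
 [  0.         369.5945499  238.9192654 ]
 [  0.           0.           1.        ]] [[ 4.25157828e-01 -8.74031745e-01 -2.35179355e-01  3.03323893e+02]
 [-9.05116314e-01 -4.11213548e-01 -1.08017945e-01 -4.65793006e+02]
 [-2.29782462e-03  2.58789346e-01 -9.65931051e-01  3.83859147e+02]
 [ 0.00000000e+00  0.00000000e+00  0.00000000e+00  1.00000000e+00]]
```

View pics/w1.png

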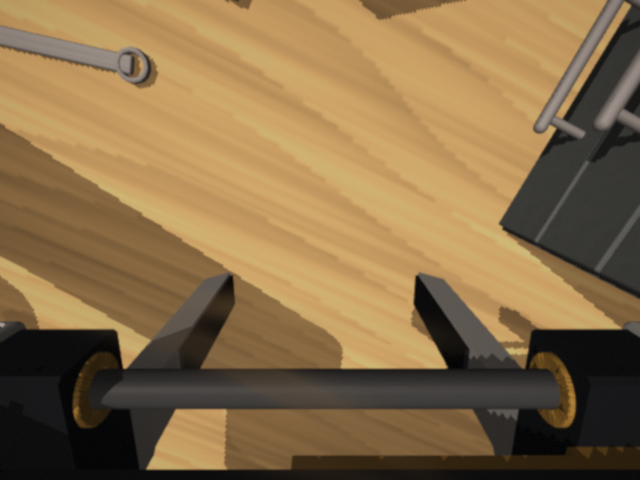

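That picture still shows the start pose, with the wrench and the drawers, because the move was refused. I'll resend it with every field filled in.

Call:
carry_out([
  {"x": -0.033, "y": -0.42, "z": 0, "wx": 0, "wy": 0, "wz": 22.5, "hand": 0.094},
  {"x": -0.033, "y": -0.42, "z": 0, "wx": 0, "wy": 0, "wz": 22.5, "hand": 0.094},
  {"x": -0.033, "y": -0.42, "z": 0, "wx": 0, "wy": 0, "wz": 22.5, "hand": 0.094},
  {"x": -0.033, "y": -0.42, "z": 0, "wx": 0, "wy": 0, "wz": 22.5, "hand": 0.094},
  {"x": -0.033, "y": -0.42, "z": 0, "wx": 0, "wy": 0, "wz": 22.5, "hand": 0.094},
  {"x": -0.033, "y": -0.42, "z": 0, "wx": 0, "wy": 0, "wz": 22.5, "hand": 0.094},
  {"x": -0.033, "y": -0.42, "z": 0, "wx": 0, "wy": 0, "wz": 22.5, "hand": 0.094},
  {"x": -0.033, "y": -0.42, "z": 0, "wx": 0, "wy": 0, "wz": 22.5, "hand": 0.094},
  {"x": -0.033, "y": -0.42, "z": 0, "wx": 0, "wy": 0, "wz": 22.5, "hand": 0.094},
])

```text
time_s: 1.32
ee_pos: [600.1, -288.5, 204.9]
tcp_rot: [0.724, -0.69, -0.0, 0.001]
wrist_force: [-0.4, -1.0, 0.7]
finger_gap: 94.1
```

Run:
```python
from h import *
o=bot.get_obs(); print(o['ee_pos'],o['tcp_rot'],o['joint_pos'].round(3))
s=optics.snapshot('wrist'); np.savez('w2.npz',**s); cv2.imwrite('pics/w2.png',s['color']); print(proj(s,[[600,-288,40],[510,-292,40],[506,-80,31]]))
t=optics.snapshot('top'); np.savez('t2.npz',**t)
```

```text
[ 600.07177266 -288.47661073  204.8970481 ] [ 7.23987536e-01 -6.89812704e-01 -4.80605884e-04  5.00992312e-04] [-5.330e-01  3.510e-01  1.058e+00 -1.000e-03  1.734e+00  9.900e-01]
[[323.05622504 222.00399226]
 [322.89643683 308.67213527]
 [118.31361452 299.4982091 ]]
```

View pics/w2.png

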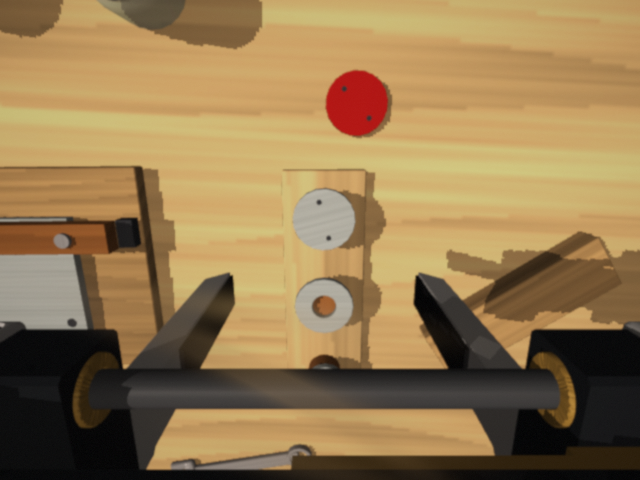

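The wrist view confirms it: the blanking disc at (324,219) is solid, full size and has two dark marks. The ring is at (324,306), the red look-alike at (358,103), and the rack lies along the image's vertical. Next I measure the disc.

Run:
```python
from h import *
for f in('w2','t2'):
    s=dict(np.load(f+'.npz'))
    for n,(cx,cy) in dict(disc=(600,-288),ring=(510,-292)).items():
        k=4; x1=cx+45;y1=cy+45
        a=ortho(s,cx-45,x1,cy-45,y1,40,k)
        hsv=cv2.cvtColor(a,cv2.COLOR_BGR2HSV); m=((hsv[...,1]<60)&(hsv[...,2]>90)).astype(np.uint8)
        c=max(cv2.findContours(m,0,1)[0],key=cv2.contourArea)
        (u,v),w,_=cv2.fitEllipse(cv2.convexHull(c)); print(f,n,'x',x1-v/k,'y',y1-u/k,'dia',np.array(w)/k)
```

```text
w2 disc x 602.3398017883301 y -288.44583892822266 dia [59.04047394 59.53918839]
w2 ring x 513.4394874572754 y -292.7470169067383 dia [58.40441513 59.35873413]
t2 disc x 606.6929206848145 y -287.19346618652344 dia [59.50457382 74.35501862]
t2 ring x 510.9152717590332 y -291.1006088256836 dia [57.80015182 58.96481323]
```

Call:
carry_out([
  {"x": 0, "y": -0.0015, "z": 0.05, "wx": 0, "wy": 0, "wz": 0, "hand": 0.094},
  {"x": 0, "y": -0.0015, "z": 0.1, "wx": 0, "wy": 0, "wz": 0, "hand": 0.094},
  {"x": 0, "y": -0.0015, "z": 0.14, "wx": 0, "wy": 0, "wz": 0, "hand": 0.094},
  {"x": 0, "y": -0.0015, "z": 0.16, "wx": 0, "wy": 0, "wz": 0, "hand": 0.094},
  {"x": 0, "y": -0.0015, "z": 0.171, "wx": 0, "wy": 0, "wz": 0, "hand": 0.094},
  {"x": 0, "y": -0.0015, "z": 0.171, "wx": 0, "wy": 0, "wz": 0, "hand": 0.094},
])

```text
time_s: 2.17
ee_pos: [602.1, -288.9, 35.2]
tcp_rot: [0.724, -0.69, 0.001, -0.0]
wrist_force: [0.1, 0.3, -0.2]
finger_gap: 93.7
```

Call:
carry_out([
  {"x": 0, "y": 0, "z": 0, "wx": 0, "wy": 0, "wz": 0, "hand": 0.07},
  {"x": 0, "y": 0, "z": 0, "wx": 0, "wy": 0, "wz": 0, "hand": 0.062},
  {"x": 0, "y": 0, "z": 0, "wx": 0, "wy": 0, "wz": 0, "hand": 0.056},
  {"x": 0, "y": 0, "z": 0, "wx": 0, "wy": 0, "wz": 0, "hand": 0.05},
  {"x": 0, "y": 0, "z": 0, "wx": 0, "wy": 0, "wz": 0, "hand": 0.05},
  {"x": 0, "y": 0, "z": 0, "wx": 0, "wy": 0, "wz": 0, "hand": 0.05},
])

```text
time_s: 2.92
ee_pos: [602.2, -288.4, 34.9]
tcp_rot: [0.724, -0.69, 0.0, -0.0]
wrist_force: [0.4, 1.0, 2.6]
finger_gap: 58.9
```

Call:
carry_out([
  {"x": 0, "y": 0, "z": -0.02, "wx": 0, "wy": 0, "wz": 0, "hand": 0.05},
  {"x": 0, "y": 0, "z": -0.07, "wx": 0, "wy": 0, "wz": 0, "hand": 0.05},
  {"x": 0, "y": 0, "z": -0.12, "wx": 0, "wy": 0, "wz": 0, "hand": 0.05},
  {"x": -0.05, "y": 0.02, "z": -0.16, "wx": 0, "wy": 0, "wz": 0, "hand": 0.05},
  {"x": -0.1, "y": 0.04, "z": -0.17, "wx": 0, "wy": 0, "wz": 0, "hand": 0.05},
  {"x": -0.15, "y": 0.06, "z": -0.17, "wx": 0, "wy": 0, "wz": 0, "hand": 0.05},
  {"x": -0.2, "y": 0.08, "z": -0.17, "wx": 0, "wy": 0, "wz": 0, "hand": 0.05},
  {"x": -0.25, "y": 0.1, "z": -0.17, "wx": 0, "wy": 0, "wz": 0, "hand": 0.05},
  {"x": -0.3, "y": 0.125, "z": -0.17, "wx": 0, "wy": 0, "wz": 0, "hand": 0.05},
  {"x": -0.34, "y": 0.163, "z": -0.17, "wx": 0, "wy": 0, "wz": 0, "hand": 0.05},
])

```text
time_s: 4.18
ee_pos: [421.9, 45.1, 205.6]
tcp_rot: [0.724, -0.69, 0.0, -0.001]
wrist_force: [0.2, 0.9, -0.6]
finger_gap: 59.0
```

Call:
carry_out([
  {"x": -0.04, "y": 0, "z": 0, "wx": 0, "wy": 0, "wz": 0, "hand": 0.05},
  {"x": -0.048, "y": 0, "z": 0, "wx": 0, "wy": 0, "wz": 0, "hand": 0.05},
  {"x": -0.048, "y": 0, "z": 0, "wx": 0, "wy": 0, "wz": 0, "hand": 0.05},
])

```text
time_s: 4.55
ee_pos: [420.7, 91.3, 205.1]
tcp_rot: [0.724, -0.69, 0.001, -0.0]
wrist_force: [-0.2, 0.4, -1.4]
finger_gap: 58.8
```

Run:
```python
from h import *
o=bot.get_obs(); print(o['ee_pos'],o['tcp_rot'],o['finger_gap'],o['wrist_force'])
s=optics.snapshot('wrist'); np.savez('w3.npz',**s); cv2.imwrite('pics/w3.png',s['color'])
```

```text
[420.68846042  91.2782571  205.14326406] [ 7.24233948e-01 -6.89554044e-01  6.33894286e-04 -8.40010842e-05] 58.83869266988535 [-0.2176622   0.38845457 -1.43236194]
```

View pics/w3.png

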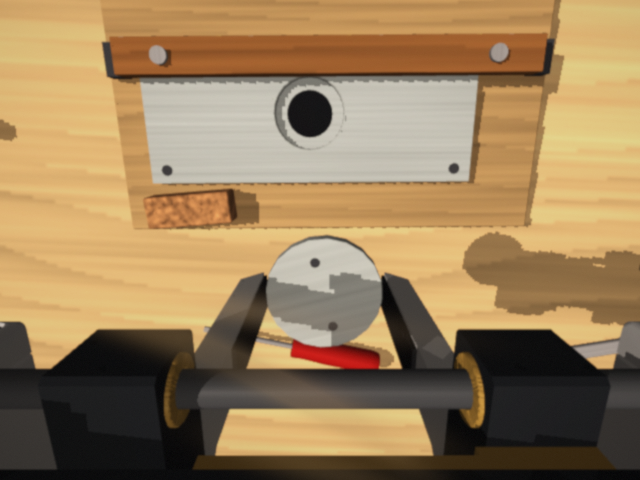

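The disc is held at (324,290). The plate spans columns 141–477, its lower edge at row ~183. The pocket's black circle is at (310,114), and the fence foot runs along row ~77. Now the panel frame.

```bash
cat > meas.py <<'E'
from h import *
import sys
s=dict(np.load(sys.argv[1])); im=s['color']; hsv=cv2.cvtColor(im,cv2.COLOR_BGR2HSV); g=cv2.cvtColor(im,6).astype(float)
def edge(p0,p1,h=8,ch=None):
    # strongest gradient normal to the segment p0-p1, robust line fit -> pixels
    ch=g if ch is None else ch; p0,p1=np.float64(p0),np.float64(p1); t=(p1-p0)/np.hypot(*(p1-p0)); n=np.array([-t[1],t[0]]); P=[]
    ds=np.arange(-h,h+.01,.25)
    for a in np.linspace(0,1,60):
        q=(p0+a*(p1-p0))+ds[:,None]*n
        v=cv2.remap(cv2.GaussianBlur(ch,(0,0),1).astype(np.float32),q[:,0].astype(np.float32)[None],q[:,1].astype(np.float32)[None],1)[0]
        d=np.abs(np.gradient(v)); P.append(q[d.argmax()])
    return np.float32(P)
sat=hsv[...,1].astype(float)
def wline(P,z):
    Q=back(s,P,z)[:,:2].astype(np.float32); vx,vy,x,y=cv2.fitLine(Q,cv2.DIST_HUBER,0,.5,.01).ravel(); return np.array([x,y]),np.array([vx,vy])
if __name__=='__main__':
    L={}
    for n,(a,b) in dict(bot=((160,183),(462,181)),left=((142,90),(151,175)),right=((477,88),(471,170)),foot=((150,76),(470,74)),pbot=((150,227),(520,225)),pl=None,pr=None).items() if 0 else [('bot',((160,183),(462,181))),('left',((142,90),(151,175))),('right',((477,88),(471,170))),('foot',((150,76),(470,74)))]:
        L[n]=wline(edge(a,b,ch=sat),31); p,d=L[n]; print(n,p,'angle',np.degrees(np.arctan2(*(d[::-1] if abs(d[0])>abs(d[1]) else (-d[0]*np.sign(d[1]),abs(d[1]))))))
    def X(A,B):
        (p,d),(q,e)=A,B; return p+d*np.linalg.solve(np.c_[d,-e],q-p)[0]
    bl,br=X(L['bot'],L['left']),X(L['bot'],L['right']); print('plate corners',bl,br,'len',np.hypot(*(bl-br)))
    yv=(bl-br)/np.hypot(*(bl-br)); xv=np.array([yv[1],-yv[0]]); mid=(bl+br)/2+62*xv
    print('yaw',np.degrees(np.arctan2(-yv[0],yv[1])),'plate_mid',mid,'fence foot panel x',[(p-mid)@xv for p,_ in[L['foot']]])
    m=(g<40).astype(np.uint8); m[:85]=0;m[145:]=0;m[:,:270]=0;m[:,350:]=0
    c=max(cv2.findContours(m,0,1)[0],key=cv2.contourArea); e=cv2.fitEllipse(cv2.convexHull(c)); w=back(s,[e[0]],23)[0,:2]
    print('black',e[0],e[1],w,'panel x,y',(w-mid)@xv,(w-mid)@yv)
    print('end_right',mid-88*yv,'end_left',mid+88*yv)
    m=((hsv[...,1]<45)&(hsv[...,2]>90)).astype(np.uint8); m[:230]=0;m[350:]=0;m[:,:250]=0;m[:,400:]=0
    c=max(cv2.findContours(m,0,1)[0],key=cv2.contourArea)
    e=cv2.fitEllipse(cv2.convexHull(c)); print('disc',e,'@z210.5',back(s,[e[0]],210.5)[0])
E
python3 meas.py w3.npz
```

```text
bot [456.3898  117.45974] angle 3.0841827
left [490.47885 257.80084] angle 3.074828
right [502.7995   -42.777424] angle 3.110031
foot [553.1322   71.91714] angle 3.0482216
plate corners [448.94827 255.56992] [465.13385 -44.82395] len 300.8296
yaw 3.084182 plate_mid [518.9513  108.70878] fence foot panel x [np.float32(32.15189)]
black (309.418212890625, 113.2044906616211) (41.892276763916016, 44.38847351074219) [519.78485342 108.92230284] panel x,y 0.8438403903517434 0.1683670549747045
end_right [523.686     20.836243] end_left [514.2166  196.58131]
disc ((323.5586853027344, 291.0733947753906), (108.83196258544922, 115.06595611572266), 90.56050109863281) @z210.5 [422.56383897  91.03762151 210.5       ]
```

Call:
carry_out([
  {"x": 0.036, "y": -0.048, "z": 0.03, "wx": 0, "wy": 0, "wz": 0, "hand": 0.05},
  {"x": 0.072, "y": -0.095, "z": 0.06, "wx": 0, "wy": 0, "wz": 0, "hand": 0.05},
  {"x": 0.072, "y": -0.095, "z": 0.1, "wx": 0, "wy": 0, "wz": 0, "hand": 0.05},
  {"x": 0.072, "y": -0.095, "z": 0.14, "wx": 0, "wy": 0, "wz": 0, "hand": 0.05},
  {"x": 0.072, "y": -0.095, "z": 0.16, "wx": 0, "wy": 0, "wz": 0, "hand": 0.05},
  {"x": 0.072, "y": -0.095, "z": 0.166, "wx": 0, "wy": 0, "wz": 0, "hand": 0.05},
  {"x": 0.072, "y": -0.095, "z": 0.168, "wx": 0, "wy": 0, "wz": 0, "hand": 0.05},
  {"x": 0.072, "y": -0.095, "z": 0.168, "wx": 0, "wy": 0, "wz": 0, "hand": 0.05},
])

```text
time_s: 5.6
ee_pos: [519.8, 23.6, 37.7]
tcp_rot: [0.724, -0.69, 0.001, -0.001]
wrist_force: [-0.1, -0.6, -0.6]
finger_gap: 58.7
```

Run:
```python
from h import *
o=bot.get_obs(); print(o['ee_pos'],o['finger_gap'],o['wrist_force'])
s=optics.snapshot('wrist'); np.savez('w4.npz',**s); cv2.imwrite('pics/w4.png',s['color'])
```

```text
[519.78983863  23.60237572  37.71056537] 58.744073640987004 [-0.05479085 -0.62325878 -0.62352892]
```

View pics/w4.png

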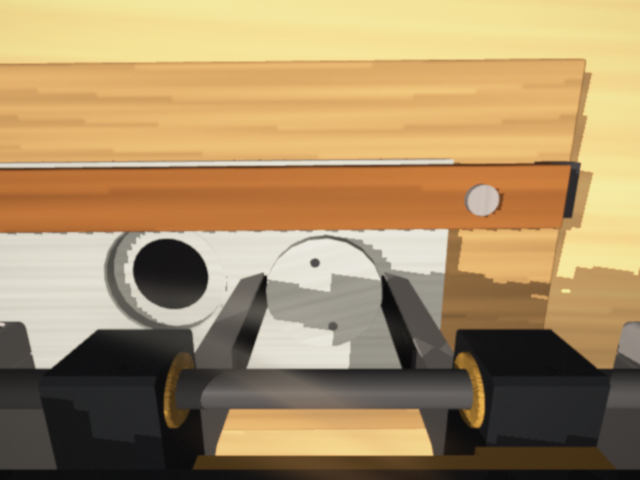

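The disc hangs just over the plate at (323,291). The fence's top front edge is at row ~232, and the pocket's black circle is at (171,273). Now the gaps.

Run:
```python
import sys; sys.argv=['','w4.npz']
from meas import *
d=back(s,[(323.56,291.07)],43.2)[0,:2]
p,dv=wline(np.r_[edge((10,233),(240,231),6,sat),edge((400,230),(440,229),6,sat)],49)
dv*=np.sign(dv[1]); nx=np.array([dv[1],-dv[0]]); print('angle',np.degrees(np.arctan2(-dv[0],dv[1])),'disc',d,'disc->fence face',(p-d)@nx)
m=(g<45).astype(np.uint8); m[:240]=0;m[306:]=0;m[:,:135]=0;m[:,212:]=0
c=max(cv2.findContours(m,0,1)[0],key=cv2.contourArea); e=cv2.fitEllipse(cv2.convexHull(c)); w=back(s,[e[0]],23)[0,:2]
print(e,w,'pocket-disc along x,y',(w-d)@nx,(w-d)@dv)
```

```text
angle 3.1422532 disc [521.72050092  23.39505311] disc->fence face 33.485206228386716
((169.98460388183594, 268.3993835449219), (54.37411117553711, 76.09283447265625), 102.31538391113281) [522.762929   108.86673992] pocket-disc along x,y 5.726006773154363 85.28604201959676
```

Call:
carry_out([
  {"x": 0, "y": 0, "z": 0.001, "wx": 0, "wy": 0, "wz": 0, "hand": 0.05},
  {"x": 0, "y": 0, "z": 0.002, "wx": 0, "wy": 0, "wz": 0, "hand": 0.05},
  {"x": 0, "y": 0, "z": 0.0025, "wx": 0, "wy": 0, "wz": 0, "hand": 0.05},
  {"x": 0, "y": 0, "z": 0.0025, "wx": 0, "wy": 0, "wz": 0, "hand": 0.05},
])

```text
time_s: 6.15
ee_pos: [518.8, 24.1, 33.9]
tcp_rot: [0.724, -0.69, -0.0, 0.0]
wrist_force: [0.8, 0.3, 0.3]
finger_gap: 58.8
```

Call:
carry_out([
  {"x": 0, "y": 0, "z": 0.0005, "wx": 0, "wy": 0, "wz": 0, "hand": 0.05},
  {"x": 0, "y": 0, "z": 0.0005, "wx": 0, "wy": 0, "wz": 0, "hand": 0.05},
])

```text
time_s: 6.4
ee_pos: [518.8, 24.1, 33.8]
tcp_rot: [0.724, -0.69, -0.0, -0.0]
wrist_force: [-0.8, 1.7, 1.4]
finger_gap: 58.8
```

Call:
carry_out([
  {"x": 0, "y": 0, "z": 0.0003, "wx": 0, "wy": 0, "wz": 0, "hand": 0.05},
  {"x": 0, "y": 0, "z": 0.0003, "wx": 0, "wy": 0, "wz": 0, "hand": 0.05},
])

```text
time_s: 6.65
ee_pos: [518.8, 24.1, 33.6]
tcp_rot: [0.724, -0.69, 0.0, -0.0]
wrist_force: [-2.1, 0.8, 3.3]
finger_gap: 59.0
```

Call:
carry_out([
  {"x": 0, "y": 0, "z": 0.0003, "wx": 0, "wy": 0, "wz": 0, "hand": 0.05},
  {"x": 0, "y": 0, "z": 0.0003, "wx": 0, "wy": 0, "wz": 0, "hand": 0.05},
])

```text
time_s: 6.9
ee_pos: [518.9, 24.1, 33.5]
tcp_rot: [0.724, -0.69, 0.0, -0.0]
wrist_force: [-3.4, 0.7, 5.9]
finger_gap: 58.6
```

Call:
carry_out([
  {"x": 0, "y": -0.001, "z": -0.0003, "wx": 0, "wy": 0, "wz": 0, "hand": 0.05},
  {"x": 0, "y": -0.002, "z": -0.0003, "wx": 0, "wy": 0, "wz": 0, "hand": 0.05},
  {"x": 0, "y": -0.0025, "z": -0.0003, "wx": 0, "wy": 0, "wz": 0, "hand": 0.05},
  {"x": 0, "y": -0.0025, "z": -0.0003, "wx": 0, "wy": 0, "wz": 0, "hand": 0.05},
])

```text
time_s: 7.4
ee_pos: [520.9, 24.1, 33.6]
tcp_rot: [0.724, -0.69, -0.0, 0.0]
wrist_force: [-1.8, -0.5, 5.5]
finger_gap: 58.4
```

Call:
carry_out([
  {"x": 0, "y": -0.0005, "z": 0, "wx": 0, "wy": 0, "wz": 0, "hand": 0.05},
  {"x": 0, "y": -0.0005, "z": 0, "wx": 0, "wy": 0, "wz": 0, "hand": 0.05},
])

```text
time_s: 7.65
ee_pos: [521.4, 24.1, 33.6]
tcp_rot: [0.724, -0.69, -0.0, 0.0]
wrist_force: [-3.6, -0.3, 4.7]
finger_gap: 59.0
```

Call:
carry_out([
  {"x": 0, "y": -0.0004, "z": 0, "wx": 0, "wy": 0, "wz": 0, "hand": 0.05},
  {"x": 0, "y": -0.0004, "z": 0, "wx": 0, "wy": 0, "wz": 0, "hand": 0.05},
])

```text
time_s: 7.9
ee_pos: [521.8, 24.1, 33.5]
tcp_rot: [0.724, -0.69, -0.0, 0.0]
wrist_force: [-4.2, 0.5, 5.6]
finger_gap: 58.8
```

Call:
carry_out([
  {"x": 0, "y": -0.0004, "z": -0.0001, "wx": 0, "wy": 0, "wz": 0, "hand": 0.05},
  {"x": 0, "y": -0.0004, "z": -0.0001, "wx": 0, "wy": 0, "wz": 0, "hand": 0.05},
])

```text
time_s: 8.15
ee_pos: [522.4, 24.1, 33.6]
tcp_rot: [0.724, -0.69, -0.0, 0.0]
wrist_force: [-3.6, -0.2, 5.0]
finger_gap: 58.9
```

Call:
carry_out([
  {"x": 0, "y": -0.0004, "z": 0, "wx": 0, "wy": 0, "wz": 0, "hand": 0.05},
  {"x": 0, "y": -0.0004, "z": 0, "wx": 0, "wy": 0, "wz": 0, "hand": 0.05},
])

```text
time_s: 8.4
ee_pos: [522.7, 24.1, 33.6]
tcp_rot: [0.724, -0.69, -0.0, 0.0]
wrist_force: [-3.4, -0.5, 6.0]
finger_gap: 58.8
```

Call:
carry_out([
  {"x": 0, "y": -0.0004, "z": -0.0003, "wx": 0, "wy": 0, "wz": 0, "hand": 0.05},
  {"x": 0, "y": -0.0004, "z": -0.0003, "wx": 0, "wy": 0, "wz": 0, "hand": 0.05},
])

```text
time_s: 8.65
ee_pos: [523.4, 24.2, 33.6]
tcp_rot: [0.724, -0.69, 0.0, 0.0]
wrist_force: [-3.5, 0.2, 3.7]
finger_gap: 58.8
```

Call:
carry_out([
  {"x": 0, "y": -0.0004, "z": 0, "wx": 0, "wy": 0, "wz": 0, "hand": 0.05},
  {"x": 0, "y": -0.0004, "z": 0, "wx": 0, "wy": 0, "wz": 0, "hand": 0.05},
])

```text
time_s: 8.9
ee_pos: [523.7, 24.2, 33.6]
tcp_rot: [0.724, -0.69, -0.0, 0.0]
wrist_force: [-2.3, -1.0, 4.1]
finger_gap: 58.8
```

Call:
carry_out([
  {"x": 0, "y": -0.0004, "z": -0.0002, "wx": 0, "wy": 0, "wz": 0, "hand": 0.05},
  {"x": 0, "y": -0.0004, "z": -0.0002, "wx": 0, "wy": 0, "wz": 0, "hand": 0.05},
])

```text
time_s: 9.15
ee_pos: [524.3, 24.3, 33.7]
tcp_rot: [0.724, -0.69, 0.0, -0.0]
wrist_force: [-3.0, -0.3, 4.5]
finger_gap: 58.9
```

Call:
carry_out([
  {"x": 0, "y": -0.0004, "z": 0, "wx": 0, "wy": 0, "wz": 0, "hand": 0.05},
  {"x": 0, "y": -0.0004, "z": 0, "wx": 0, "wy": 0, "wz": 0, "hand": 0.05},
])

```text
time_s: 9.4
ee_pos: [524.6, 24.3, 33.7]
tcp_rot: [0.724, -0.69, 0.0, 0.0]
wrist_force: [-2.5, -0.0, 4.3]
finger_gap: 59.0
```

Run:
```python
from h import *
o=bot.get_obs(); print(o['ee_pos'],o['finger_gap'],o['wrist_force'])
s=optics.snapshot('wrist'); np.savez('w5.npz',**s); cv2.imwrite('pics/w5.png',s['color'])
t=optics.snapshot('top'); np.savez('t5.npz',**t)
a=s['color'][180:420,60:460]; b=cv2.resize(a,None,fx=2,fy=2,interpolation=cv2.INTER_CUBIC); cv2.imwrite('pics/c5.png',b)
```

```text
[524.61953903  24.26607737  33.67298044] 58.965551169115386 [-2.53998035 -0.03044322  4.31434895]
```

View pics/c5.png

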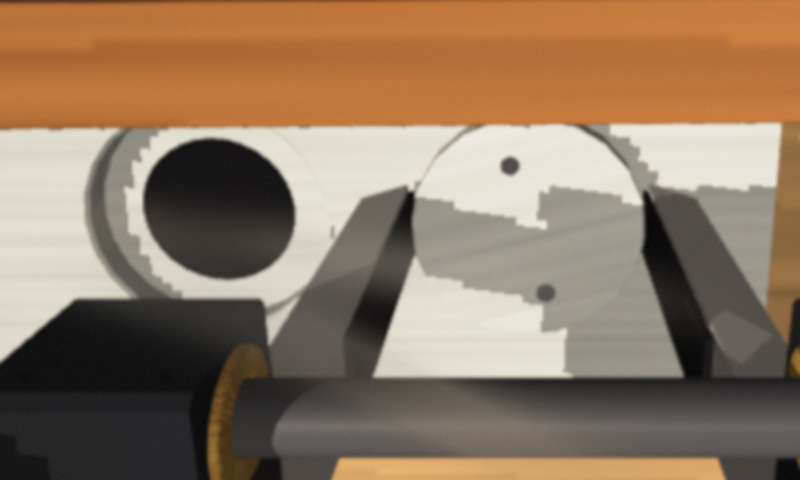

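The disc is at (528,220) in the crop and nearly tucked under the fence's edge line at row ~125. The pocket's black circle is at (219,208). Next I re-measure the gap to the fence and the pocket offset.

Run:
```python
import sys; sys.argv=['','w5.npz']
from meas import *
d0=back(s,[(323.56,291.07)],39)[0,:2]
p,dv=wline(np.r_[edge((10,245),(240,242.5),6,sat),edge((400,241),(440,240.5),6,sat)],49)
dv*=np.sign(dv[1]); nx=np.array([dv[1],-dv[0]]); print('angle',np.degrees(np.arctan2(-dv[0],dv[1])),'disc->face',(p-d0)@nx)
m=(g<75).astype(np.uint8); m[:246]=0;m[322:]=0;m[:,:120]=0;m[:,212:]=0
for t in(50,60,75,90):
    m2=((g<t)&(m*0+1>0)).astype(np.uint8); m2[:246]=0;m2[319:]=0;m2[:,:129]=0;m2[:,209:]=0
    c=max(cv2.findContours(m2,0,1)[0],key=cv2.contourArea); e=cv2.fitEllipse(cv2.convexHull(c)); w=back(s,[e[0]],23)[0,:2]
    print(t,e,w,'pocket-disc x,y',(w-d0)@nx,(w-d0)@dv,'pocket->face',(p-w)@nx)
```

```text
angle 3.023367 disc->face 28.652003349398345
50 ((169.13125610351562, 275.7286071777344), (48.99074172973633, 74.48657989501953), 100.58649444580078) [524.73430033 108.57364234] pocket-disc x,y 2.717589991310928 84.47726418235803 pocket->face 25.93441335808742
60 ((169.16091918945312, 283.5364990234375), (65.95604705810547, 75.17217254638672), 117.64490509033203) [520.14660897 108.84079308] pocket-disc x,y -1.8496254277548296 84.98601272826154 pocket->face 30.501628777153176
75 ((169.10499572753906, 283.74957275390625), (66.58634948730469, 76.07856750488281), 117.6615219116211) [520.01919622 108.87932544] pocket-disc x,y -1.9748285138141342 85.03121161032094 pocket->face 30.62683186321248
90 ((169.09861755371094, 283.7793884277344), (67.15718078613281, 76.55081939697266), 118.3341064453125) [520.00140124 108.88392242] pocket-disc x,y -1.9923562644031105 85.03674075849761 pocket->face 30.644359613801452
```

Call:
carry_out([
  {"x": 0, "y": -0.0003, "z": -0.0006, "wx": 0, "wy": 0, "wz": 0, "hand": 0.05},
  {"x": 0, "y": -0.0006, "z": -0.0006, "wx": 0, "wy": 0, "wz": 0, "hand": 0.05},
  {"x": 0, "y": -0.0006, "z": -0.0006, "wx": 0, "wy": 0, "wz": 0, "hand": 0.05},
])

```text
time_s: 9.88
ee_pos: [525.1, 24.4, 33.9]
tcp_rot: [0.724, -0.69, -0.0, 0.0]
wrist_force: [-0.8, -0.9, -1.1]
finger_gap: 58.7
```

Call:
carry_out([
  {"x": 0, "y": -0.0003, "z": 0, "wx": 0, "wy": 0, "wz": 0, "hand": 0.05},
  {"x": 0, "y": -0.0006, "z": 0, "wx": 0, "wy": 0, "wz": 0, "hand": 0.05},
  {"x": 0, "y": -0.0006, "z": 0, "wx": 0, "wy": 0, "wz": 0, "hand": 0.05},
])

```text
time_s: 10.25
ee_pos: [525.1, 24.4, 34.0]
tcp_rot: [0.724, -0.69, -0.001, 0.001]
wrist_force: [-2.9, -0.4, -0.4]
finger_gap: 59.0
```

Call:
carry_out([
  {"x": 0, "y": 0, "z": 0, "wx": 0, "wy": 0, "wz": 0, "hand": 0.06},
  {"x": 0, "y": 0, "z": 0, "wx": 0, "wy": 0, "wz": 0, "hand": 0.062},
  {"x": 0, "y": 0, "z": 0, "wx": 0, "wy": 0, "wz": 0, "hand": 0.063},
  {"x": 0, "y": 0, "z": 0, "wx": 0, "wy": 0, "wz": 0, "hand": 0.063},
])

```text
time_s: 10.75
ee_pos: [526.4, 24.3, 34.8]
tcp_rot: [0.724, -0.69, 0.001, -0.0]
wrist_force: [-0.9, 0.8, 0.4]
finger_gap: 62.8
```

Call:
carry_out([
  {"x": -0.003, "y": 0, "z": 0, "wx": 0, "wy": 0, "wz": 0, "hand": 0.063},
  {"x": -0.006, "y": 0, "z": 0, "wx": 0, "wy": 0, "wz": 0, "hand": 0.063},
  {"x": -0.009, "y": 0, "z": 0, "wx": 0, "wy": 0, "wz": 0, "hand": 0.063},
  {"x": -0.012, "y": 0, "z": 0, "wx": 0, "wy": 0, "wz": 0, "hand": 0.063},
  {"x": -0.015, "y": 0, "z": 0, "wx": 0, "wy": 0, "wz": 0, "hand": 0.063},
])

```text
time_s: 11.38
ee_pos: [525.2, 39.5, 34.5]
tcp_rot: [0.724, -0.69, 0.0, 0.0]
wrist_force: [0.6, -1.1, 1.3]
finger_gap: 63.0
```

Call:
carry_out([
  {"x": -0.006, "y": 0, "z": 0, "wx": 0, "wy": 0, "wz": 0, "hand": 0.063},
  {"x": -0.012, "y": 0, "z": 0, "wx": 0, "wy": 0, "wz": 0, "hand": 0.063},
  {"x": -0.018, "y": 0, "z": 0, "wx": 0, "wy": 0, "wz": 0, "hand": 0.063},
  {"x": -0.024, "y": 0, "z": 0, "wx": 0, "wy": 0, "wz": 0, "hand": 0.063},
  {"x": -0.03, "y": 0, "z": 0, "wx": 0, "wy": 0, "wz": 0, "hand": 0.063},
  {"x": -0.036, "y": 0, "z": 0, "wx": 0, "wy": 0, "wz": 0, "hand": 0.063},
  {"x": -0.042, "y": 0, "z": 0, "wx": 0, "wy": 0, "wz": 0, "hand": 0.063},
  {"x": -0.048, "y": 0, "z": 0, "wx": 0, "wy": 0, "wz": 0, "hand": 0.063},
  {"x": -0.054, "y": 0, "z": 0, "wx": 0, "wy": 0, "wz": 0, "hand": 0.063},
  {"x": -0.06, "y": 0, "z": 0, "wx": 0, "wy": 0, "wz": 0, "hand": 0.063},
])

```text
time_s: 12.62
ee_pos: [522.2, 99.6, 34.4]
tcp_rot: [0.724, -0.69, 0.0, 0.0]
wrist_force: [0.6, -1.5, 0.9]
finger_gap: 63.3
```

Call:
carry_out([
  {"x": -0.0015, "y": 0, "z": 0, "wx": 0, "wy": 0, "wz": 0, "hand": 0.063},
  {"x": -0.003, "y": 0, "z": 0, "wx": 0, "wy": 0, "wz": 0, "hand": 0.063},
  {"x": -0.0045, "y": 0, "z": 0, "wx": 0, "wy": 0, "wz": 0, "hand": 0.063},
  {"x": -0.006, "y": 0, "z": 0, "wx": 0, "wy": 0, "wz": 0, "hand": 0.063},
  {"x": -0.007, "y": 0, "z": 0, "wx": 0, "wy": 0, "wz": 0, "hand": 0.063},
  {"x": -0.008, "y": 0, "z": 0, "wx": 0, "wy": 0, "wz": 0, "hand": 0.063},
  {"x": -0.009, "y": 0, "z": 0, "wx": 0, "wy": 0, "wz": 0, "hand": 0.063},
  {"x": -0.009, "y": 0, "z": 0, "wx": 0, "wy": 0, "wz": 0, "hand": 0.063},
])

```text
time_s: 13.62
ee_pos: [521.7, 108.5, 34.2]
tcp_rot: [0.724, -0.69, -0.0, -0.0]
wrist_force: [0.9, -0.1, -0.4]
finger_gap: 63.1
```

Run:
```python
from h import *
o=bot.get_obs(); print(o['ee_pos'],o['finger_gap'],o['wrist_force'])
s=optics.snapshot('wrist'); np.savez('w6.npz',**s); a=s['color'][180:420,130:530]; cv2.imwrite('pics/c6.png',cv2.resize(a,None,fx=2,fy=2,interpolation=cv2.INTER_CUBIC))
```

```text
[521.68090391 108.51668082  34.22364801] 63.10046915061268 [ 0.87166744 -0.13672742 -0.35589248]
```

View pics/c6.png

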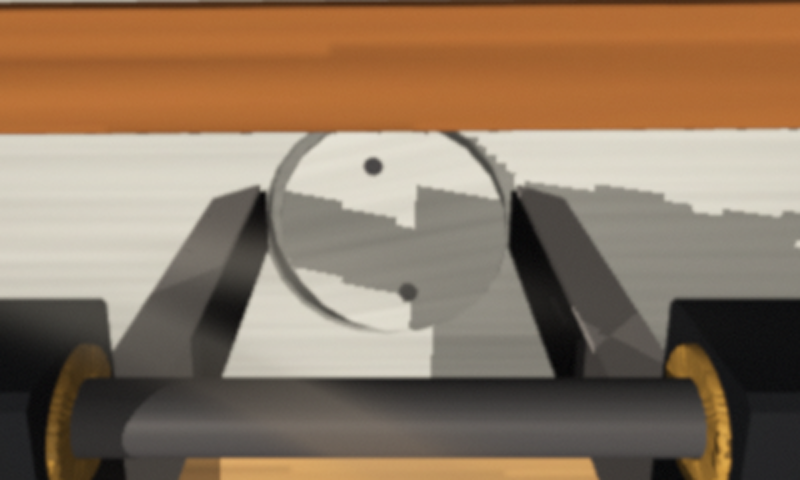

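The disc at (390,230) in the crop still rides on the plate. A crescent of open pocket shows on its left, about 1–2 mm wide, and the disc still casts its own shadow. I keep inching on.

Call:
carry_out([
  {"x": -0.0005, "y": 0, "z": 0, "wx": 0, "wy": 0, "wz": 0, "hand": 0.063},
  {"x": -0.001, "y": 0, "z": 0, "wx": 0, "wy": 0, "wz": 0, "hand": 0.063},
  {"x": -0.0015, "y": 0, "z": 0, "wx": 0, "wy": 0, "wz": 0, "hand": 0.063},
  {"x": -0.002, "y": 0, "z": 0, "wx": 0, "wy": 0, "wz": 0, "hand": 0.063},
  {"x": -0.002, "y": 0, "z": 0, "wx": 0, "wy": 0, "wz": 0, "hand": 0.063},
])

```text
time_s: 14.3
ee_pos: [521.7, 110.3, 34.4]
tcp_rot: [0.724, -0.69, -0.0, -0.0]
wrist_force: [0.2, -0.2, -0.5]
finger_gap: 63.0
```

Run:
```python
from h import *
o=bot.get_obs(); print(o['ee_pos'],o['finger_gap'],o['wrist_force'])
s=optics.snapshot('wrist'); np.savez('w7.npz',**s); a=s['color'][180:420,130:530]; cv2.imwrite('pics/c7.png',cv2.resize(a,None,fx=2,fy=2,interpolation=cv2.INTER_CUBIC))
p=dict(np.load('w6.npz'))
for q in(p,s):   # spanner marks
    g=cv2.cvtColor(q['color'],6)[240:350,280:370]; m=(g<95).astype(np.uint8); n,l,st,ce=cv2.connectedComponentsWithStats(m); print([(ce[i]+[280,240],st[i,4]) for i in range(1,n) if 5<st[i,4]<200])
```

```text
[521.68673948 110.34164063  34.38261802] 63.02760033777506 [ 0.22746717 -0.17757166 -0.52888032]
[(array([361.57627119, 250.98305085]), np.int32(59)), (array([316.09756098, 262.73170732]), np.int32(41)), (array([286.89189189, 330.08108108]), np.int32(37)), (array([333.74, 325.54]), np.int32(50))]
[(array([319.30555556, 260.63888889]), np.int32(36)), (array([336.3255814, 321.1627907]), np.int32(43)), (array([295.98630137, 333.16438356]), np.int32(73)), (array([351.81818182, 337.36363636]), np.int32(11))]
```

The marks' spacing shrank from 65.3 to 62.9 px, which matches about 7 mm lower, so the disc has dropped. I'll open, rise and look.

Call:
carry_out([
  {"x": 0, "y": 0, "z": 0, "wx": 0, "wy": 0, "wz": 0, "hand": 0.075},
  {"x": 0, "y": 0, "z": 0, "wx": 0, "wy": 0, "wz": 0, "hand": 0.075},
  {"x": 0, "y": 0, "z": -0.01, "wx": 0, "wy": 0, "wz": 0, "hand": 0.075},
  {"x": 0, "y": 0, "z": -0.04, "wx": 0, "wy": 0, "wz": 0, "hand": 0.04},
  {"x": 0, "y": 0, "z": -0.08, "wx": 0, "wy": 0, "wz": 0, "hand": 0},
  {"x": 0, "y": 0.02, "z": -0.08, "wx": 0, "wy": 0, "wz": 0, "hand": 0},
  {"x": 0, "y": 0.06, "z": -0.08, "wx": 0, "wy": 0, "wz": 0, "hand": 0},
  {"x": 0, "y": 0.06, "z": -0.08, "wx": 0, "wy": 0, "wz": 0, "hand": 0},
])

```text
time_s: 15.35
ee_pos: [460.1, 107.4, 114.9]
tcp_rot: [0.724, -0.69, 0.0, -0.0]
wrist_force: [0.7, 0.2, -0.5]
finger_gap: 28.3
```

Run:
```python
from h import *
o=bot.get_obs(); print(o['ee_pos'],o['finger_gap'],o['wrist_force'])
s=optics.snapshot('wrist'); np.savez('w8.npz',**s); c=proj(s,[[520,109,31]])[0]; print(c)
u,v=int(c[0])-140,max(0,int(c[1])-100); print(u,v)
cv2.imwrite('pics/c8.png',cv2.resize(s['color'][v:v+210,u:u+280],None,fx=2.5,fy=2.5,interpolation=cv2.INTER_CUBIC))
```

```text
[460.05590623 107.41546886 114.9470543 ] 28.302626506863657 [ 0.71843867  0.17644707 -0.47323088]
[325.0822613  163.29174518]
185 63
```

View pics/c8.png

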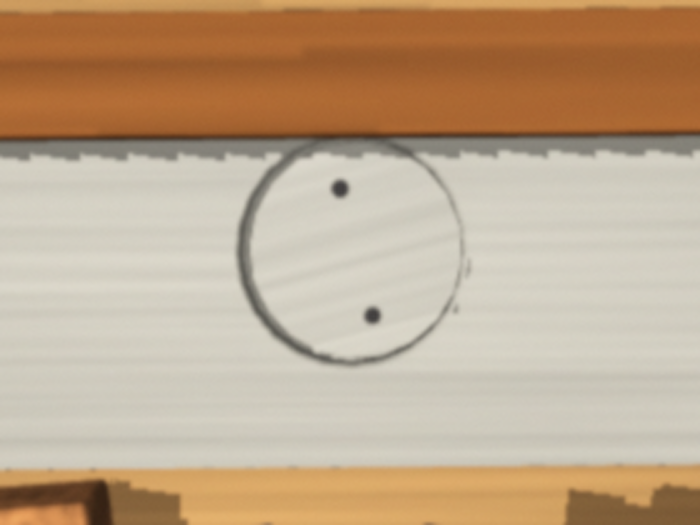

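The disc lies in the pocket, flush and level: a thin, even rim gap, marks at (340,188) and (372,315), and no shadow on the plate. Now I press it with shut fingers at its centre.

Call:
carry_out([
  {"x": 0.0022, "y": -0.03, "z": 0, "wx": 0, "wy": 0, "wz": 0, "hand": 0},
  {"x": 0.0022, "y": -0.06, "z": 0, "wx": 0, "wy": 0, "wz": 0, "hand": 0},
  {"x": 0.0022, "y": -0.06, "z": 0.03, "wx": 0, "wy": 0, "wz": 0, "hand": 0},
  {"x": 0.0022, "y": -0.06, "z": 0.06, "wx": 0, "wy": 0, "wz": 0, "hand": 0},
  {"x": 0.0022, "y": -0.06, "z": 0.075, "wx": 0, "wy": 0, "wz": 0, "hand": 0},
  {"x": 0.0022, "y": -0.06, "z": 0.08, "wx": 0, "wy": 0, "wz": 0, "hand": 0},
  {"x": 0.0022, "y": -0.06, "z": 0.082, "wx": 0, "wy": 0, "wz": 0, "hand": 0},
  {"x": 0.0022, "y": -0.06, "z": 0.082, "wx": 0, "wy": 0, "wz": 0, "hand": 0},
])

```text
time_s: 16.4
ee_pos: [522.7, 108.2, 33.5]
tcp_rot: [0.724, -0.69, 0.001, -0.001]
wrist_force: [0.4, 0.6, -0.4]
finger_gap: 0.2
```

Call:
carry_out([
  {"x": 0, "y": 0, "z": 0.0007, "wx": 0, "wy": 0, "wz": 0, "hand": 0},
  {"x": 0, "y": 0, "z": 0.0014, "wx": 0, "wy": 0, "wz": 0, "hand": 0},
  {"x": 0, "y": 0, "z": 0.0014, "wx": 0, "wy": 0, "wz": 0, "hand": 0},
])

```text
time_s: 16.77
ee_pos: [522.0, 108.1, 31.3]
tcp_rot: [0.724, -0.69, 0.0, -0.0]
wrist_force: [0.2, -0.6, 1.2]
finger_gap: 0.5
```

Call:
carry_out([
  {"x": 0, "y": 0, "z": 0.0008, "wx": 0, "wy": 0, "wz": 0, "hand": 0},
  {"x": 0, "y": 0, "z": 0.0008, "wx": 0, "wy": 0, "wz": 0, "hand": 0},
])

```text
time_s: 17.02
ee_pos: [522.0, 108.1, 31.0]
tcp_rot: [0.724, -0.69, 0.0, -0.0]
wrist_force: [-1.1, 0.6, 5.0]
finger_gap: 0.7
```

Call:
carry_out([
  {"x": 0, "y": 0, "z": 0.0006, "wx": 0, "wy": 0, "wz": 0, "hand": 0},
  {"x": 0, "y": 0, "z": 0.0006, "wx": 0, "wy": 0, "wz": 0, "hand": 0},
])

```text
time_s: 17.27
ee_pos: [522.0, 108.1, 30.8]
tcp_rot: [0.724, -0.69, 0.0, -0.0]
wrist_force: [-3.1, -0.7, 8.1]
finger_gap: 0.4
```

Call:
carry_out([
  {"x": 0, "y": 0, "z": 0.0005, "wx": 0, "wy": 0, "wz": 0, "hand": 0},
  {"x": 0, "y": 0, "z": 0.0009, "wx": 0, "wy": 0, "wz": 0, "hand": 0},
  {"x": 0, "y": 0, "z": 0.0009, "wx": 0, "wy": 0, "wz": 0, "hand": 0},
])

```text
time_s: 17.65
ee_pos: [522.1, 108.1, 30.7]
tcp_rot: [0.724, -0.69, 0.0, -0.0]
wrist_force: [-4.1, -0.6, 10.5]
finger_gap: 0.3
```

Call:
carry_out([
  {"x": 0, "y": 0, "z": 0.0005, "wx": 0, "wy": 0, "wz": 0, "hand": 0},
  {"x": 0, "y": 0, "z": 0.0005, "wx": 0, "wy": 0, "wz": 0, "hand": 0},
  {"x": 0, "y": 0, "z": 0.0005, "wx": 0, "wy": 0, "wz": 0, "hand": 0},
])

```text
time_s: 18.02
ee_pos: [522.1, 108.1, 30.6]
tcp_rot: [0.724, -0.69, 0.0, -0.0]
wrist_force: [-6.0, -0.9, 12.1]
finger_gap: 0.3
```

Call:
carry_out([
  {"x": 0, "y": 0.0005, "z": 0.0004, "wx": 0, "wy": 0, "wz": 0, "hand": 0},
  {"x": 0, "y": 0.001, "z": 0.0009, "wx": 0, "wy": 0, "wz": 0, "hand": 0},
  {"x": 0, "y": 0.001, "z": 0.0009, "wx": 0, "wy": 0, "wz": 0, "hand": 0},
  {"x": 0, "y": 0.001, "z": 0.0009, "wx": 0, "wy": 0, "wz": 0, "hand": 0},
])

```text
time_s: 18.52
ee_pos: [522.1, 108.1, 30.5]
tcp_rot: [0.724, -0.69, 0.001, -0.001]
wrist_force: [-4.2, -0.8, 13.9]
finger_gap: 0.5
```

About 14 N was held for over 0.2 s. Now I retract straight up and check.

Call:
carry_out([
  {"x": 0, "y": 0.001, "z": -0.002, "wx": 0, "wy": 0, "wz": 0, "hand": 0},
  {"x": 0, "y": 0.001, "z": -0.006, "wx": 0, "wy": 0, "wz": 0, "hand": 0},
  {"x": 0, "y": 0.001, "z": -0.03, "wx": 0, "wy": 0, "wz": 0, "hand": 0},
  {"x": 0, "y": 0.001, "z": -0.08, "wx": 0, "wy": 0, "wz": 0, "hand": 0},
  {"x": 0, "y": 0.03, "z": -0.09, "wx": 0, "wy": 0, "wz": 0, "hand": 0},
  {"x": 0, "y": 0.06, "z": -0.09, "wx": 0, "wy": 0, "wz": 0, "hand": 0},
  {"x": 0, "y": 0.06, "z": -0.09, "wx": 0, "wy": 0, "wz": 0, "hand": 0},
  {"x": 0, "y": 0.06, "z": -0.09, "wx": 0, "wy": 0, "wz": 0, "hand": 0},
])

```text
time_s: 19.52
ee_pos: [461.2, 105.1, 116.9]
tcp_rot: [0.724, -0.69, 0.0, 0.0]
wrist_force: [0.2, 0.1, 0.4]
finger_gap: 0.6
```

Run:
```python
from h import *
o=bot.get_obs(); print(o['ee_pos'],o['finger_gap'],o['wrist_force'],o['time_s'])
s=optics.snapshot('wrist'); c=proj(s,[[520,109,31]])[0]; u,v=int(c[0])-140,max(0,int(c[1])-100)
a=cv2.resize(s['color'][v:v+210,u:u+280],None,fx=2.5,fy=2.5,interpolation=cv2.INTER_CUBIC)
t=optics.snapshot('top')['color'][150:350,140:480]; cv2.imwrite('pics/end.png',np.vstack([cv2.resize(a,(400,300)),cv2.resize(t,(400,235))]))
```

```text
[461.22590786 105.12516713 116.85646481] 0.6014048750261497 [0.19417751 0.08615834 0.39072383] 19.525
```

View pics/end.png

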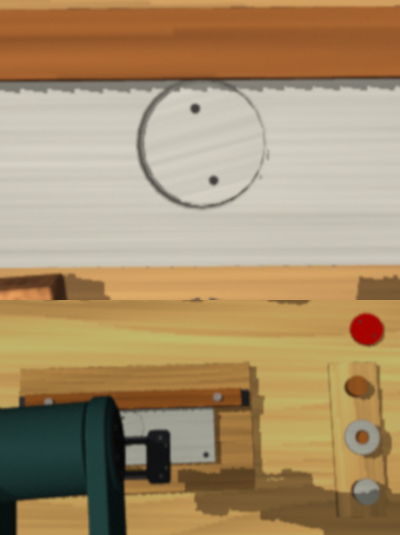

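The disc lies flush in the pocket, with its marks at (195,108) and (213,180). The ring and small disc are on their pedestals at (363,437) and (366,491), and the arm is clear. I'm handing in.

```bash
python3 -c "
from plant import workorder; print(workorder.close_job())"
```

```text
the job is handed in; nothing more can be done
None
```

The blanking disc is in the router plate's pocket, bedded and released, and I handed the job in at about 19.5 s of the 72 s allowed. The hand-in reports no verdict.

- **Route:** I took the solid 60 mm disc with two marks from the rack and laid it on the plate at the right end, touching the fence with about 3 N. I then loosened the fingers to 63 mm and slid the disc about 85 mm along the fence until it dropped into the pocket.
- **Press:** With the fingers shut I pressed the disc near its centre up to about 14 N, a little under the 15 N asked. The tool sank about 0.7 mm, which agrees with that force.
- **Last checks:** In the wrist view the disc looks flush and level. The wrist force is about 0, and in the top view the arm is clear and the ring and smaller disc sit on their pedestals. I judged these from the pictures, not by measurement.
- **Disagreements:**
  - The camera estimate of the distance to the fence was off by 2–3 mm, so I used the contact force instead.
  - The press also showed 4–6 N of side force, which I eased during the press by shifting the tool 1 mm.

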